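# Unlock the die strongbox

## Robot

A 6-joint arm with a two-finger parallel gripper is mounted at the origin on the work surface. World frame = base frame: x ahead of the robot, y to its left, z up, the work surface at z = 0. Lengths are in mm, angles in rad, forces in N, time in s.
With the tool pointing down it reaches from about 275 to 750 mm from the base axis. Payload 10.2 kg.
Tool frame: the origin (TCP) lies midway between the tips of the shut fingers; the grasp point (between the pads) lies 19 mm behind it; z points along the fingers, y is the line along which they close (so a half turn about z gives the same grasp; the last joint's range is limited). The gripper opens to 85 mm and grips with 20 to 120 N. Pads are 22 mm wide; open, the fingers measure 114 mm over their backs; the gripper's body (76 mm by 85 mm) begins 54 mm behind the grasp point. The pads swing forward as they close: fully open they stand 13 mm farther back than shut.
Start: joints at [-1.444, 0.313, 1.498, -0, 1.331, -0.223], TCP at [179.91, -493.217, 231.294] pointing down, gripper open.
Joint ranges: [-2.94, 2.94], [-0.97, 2.17], [0.19, 2.56], [-1.23, 4.37], [0.02, 3.11], [-2.88, 2.88]. Speed limits (rad/s): [2.39, 2.39, 3.01, 3.14, 3.14, 3.14].

## Interface

Orientations are given as a unit quaternion [w, x, y, z].
In Python, from rig import ctrl gives the robot as it stands.
- The arm moves only by the tool send_rows, never from a script. Its argument "targets" is a list of rows, each a list of 7 numbers: the closure, from -1 (fully open) to 1 (shut), so that 0 is half open, then the shift along the tool's x, y, z in m, then the turn, a rotation vector about the tool's x, y, z in rad. In form: [[claw, dx, dy, dz, ax, ay, az], ...]. A call has exactly 10 rows; each row shifts and turns the commanded pose from where the row before left it, along the tool's axes as they then stand; what a row does not reach is not made up. A row lasts 1/8 s, in which the tool goes at most 62.5 mm and 10.7 degrees, less where a joint would pass 70% of its speed; a pose out of reach is approached as far as the arm can. A call with a gripper value outside its range is refused whole. The fingers move at their own pace and stop on an object; "squeeze" is the grip in N (left out, the last holds). Time passes only in rows, so rows that do not move let the fingers close, or fill a call up. It gives the time, the measured TCP pose, the force, the opening and the grip force at its end, in the units of the state.
- ctrl.sense(): the state, without advancing time (a new reading comes with each control period).
- ctrl.capture(name): name is "scene" or "top" or "wrist"; returns a dict with "img" (384x512x3 uint8, red, green, blue), "camera_matrix" (3x3 intrinsics, pixels), "R" (3x3) and "t" (3): a world point X has camera coordinates R X + t. Camera axes: x right, y down, z forward; pixel columns grow to the right and rows downward; lengths in mm; the calibration is good to about 2 mm. A picture is of the moment at which its call begins. There is no depth.
- ctrl.finish_job(): hands the job in; it is judged then, once.
Trained networks look in a picture, given as the dict that the camera call returned (one of the last four; its "shot" number tells which), for a name from the list of things; names that differ only in an ending like _2 or _b are one class to them, and where a whole thing is asked for, a point or a joint stands for the part that bears it (a point fixed in the world has none). Each returns a list of dicts, best first, with "score" (0 to 1); they miss things now and then, are a little off and sometimes report something else, mostly with a low value. They report only what shows in the picture. A call takes as long as a camera call. They do not tell look-alikes from the thing itself.
- ctrl.boxes_of(query, picture): "extent" ([left, top, width, height] in pixels, round what is visible of it).
- ctrl.landmark_of(query, picture): "point" ([column, row] in pixels: a listed point, or the origin of a listed thing).
The state is a dict: "time_s": time; "joints": joint angles; "dq": joint speeds; "tau": joint torques, N m; "eef_pos": TCP position; "ee_rot": TCP orientation; "force": force on the tool from outside, world axes, zero at the start; "wrist_torque": the same for the moment, N m; "grip_width": opening from 0.0 (shut) to 1.0 (fully open); "grip_force": force on a finger pad.
Only numpy, scipy, OpenCV 4.12 (cv2) and the standard library are available. Lean on these libraries where they do the work, as an engineer would, in place of code of your own. Each camera call takes 0.05 s, during which the arm holds its last target. There are 200 camera calls.

## Task

Open the green strongbox: move the pattern weight off its lid and stand it on the green cutting board, set the three dials to 3, 8, 5 (left, middle, right, as seen from the robot), draw the bolt fully back and lift the lid until it stands well open, past 60 degrees. Leave the other things on the bench where they are.

Things in the scene. Friction and masses are not known exactly. Their poses are not given: they have to be found in the camera images.
- chest: fixed dark green steel strongbox, 270 (x) x 340 (y) x 130 mm high. Origin: centre of its underside; x points from the deck (robot's side) to the lid hinge, y left, z up. Top at x = -135 to -50 mm: fixed deck, 130 mm up, with three dials in a row and, right of them, the bolt. Behind it the lid (x = -48 to 135 mm, top 130 mm up). The bolt's rod holds the lid down; the bolt slides only with all dials set
- dial1 (a joint): left dial's angle (rad), growing clockwise seen from above, no stops (counts on past a turn). 0: pointer at the red tick, straight towards the lid (the box's +x). Ten ticks are the numbers 0 to 9, clockwise from the red 0, 0.628 rad apart. Stays where left (friction 0.06 Nm). The bolt passes within about 0.14 rad of the right number
- dial1_grip (a point): on the left dial's upright axis, 29 mm above the deck, the height to grip. Dial: round black skirt 52 mm across, 6 mm high; on it a straight grip bar 50 mm long, 14 mm wide, 6 to 38 mm above the deck. x axis: along the bar to the pointer end (white line on top and end face), z up. Dials are 82 mm apart
- dial2 (a joint): middle dial's angle (rad), growing clockwise seen from above, no stops (counts on past a turn). 0: pointer at the red tick, straight towards the lid (the box's +x). Ten ticks are the numbers 0 to 9, clockwise from the red 0, 0.628 rad apart. Stays where left (friction 0.06 Nm). The bolt passes within about 0.14 rad of the right number
- dial2_grip (a point): on the middle dial's upright axis, 29 mm above the deck, the height to grip. Dial: round black skirt 52 mm across, 6 mm high; on it a straight grip bar 50 mm long, 14 mm wide, 6 to 38 mm above the deck. x axis: along the bar to the pointer end (white line on top and end face), z up. Dials are 82 mm apart
- dial3 (a joint): right dial's angle (rad), growing clockwise seen from above, no stops (counts on past a turn). 0: pointer at the red tick, straight towards the lid (the box's +x). Ten ticks are the numbers 0 to 9, clockwise from the red 0, 0.628 rad apart. Stays where left (friction 0.06 Nm). The bolt passes within about 0.14 rad of the right number
- dial3_grip (a point): on the right dial's upright axis, 29 mm above the deck, the height to grip. Dial: round black skirt 52 mm across, 6 mm high; on it a straight grip bar 50 mm long, 14 mm wide, 6 to 38 mm above the deck. x axis: along the bar to the pointer end (white line on top and end face), z up. Dials are 82 mm apart
- bolt (a joint): travel of the bolt (m): 0 shut, 0.018 drawn fully back towards the deck's front edge (the box's -x). Slides with about 3 N of friction and stays where it is left
- bolt_knob (a point): middle of the bolt's upright steel knob, 44 mm above the deck; 18 mm across (brass cap 22 mm), top 64 mm above the deck, 91 mm right of the right dial. It stands on the rod, which runs along the box's x (top 16 mm above the deck) through guides 22 mm high, 28 mm behind and 38 mm in front of the knob
- lid (a joint): opening angle of the lid (rad): 0 shut, stops at 1.75. A stiff hinge: it stays where it is left; lifting the handle takes up to about 11 N
- lid_handle (a point): middle of the lid's handle: a level round steel bar 12 mm thick and 100 mm long along the box's y, its axis 42 mm above the lid top, 150 mm in front of the hinge axis; its two legs are at its ends. Moves with the lid; the bar may turn between the fingers
- lid_hinge (a point): middle of the lid's hinge axis, which runs along the box's y. Opening, the handle goes up and away from the deck
- weight: pattern weight: black iron bar 110 (x) x 45 x 20 mm with an upright wooden grip fin on top, 84 mm long along x, 16 mm thick, from 20 to 64 mm height; 0.6 to 0.9 kg. It stands on the lid behind the handle. Origin: centre of its underside, z up
- weight_grip (a point): middle of the weight's wooden fin, 44 mm above its underside; x along the fin
- board: green cutting board, a fixed slab 220 (x) x 160 (y) x 12 mm, to one side of the strongbox. Origin: centre of its underside; its top is 12 mm up
- tooltray: fixed wooden tray of tools, 200 x 150 x 45 mm, on the other side. Bystander. Origin: centre of its underside
- spool_cream: cream thread spool, 64 mm across, 85 tall. Bystander, loose. Origin: centre of its underside
- spool_red: red thread spool, 64 mm across, 70 tall. Bystander, loose. Origin: centre of its underside
- dye_bottle: brown dye bottle, 52 mm across, 155 tall. Bystander, loose. Origin: centre of its underside
- awl_pot: copper pot 68 mm across, 100 tall, with awls that stand up to 165 mm. Bystander, loose. Origin: centre of its underside
- glue_jar: glue jar, 72 mm across, 85 tall. Bystander, loose. Origin: centre of its underside
- hammer: hammer, 240 mm long, lying. Bystander, loose. Origin: under the middle of its length
- wax_tin: flat brass wax tin, 72 mm across, 26 tall. Bystander, loose. Origin: centre of its underside
Not all that is in view belongs to the job. Several things have the shape of the weight; the one meant has the colours described above.

How it is judged:
By the outcome, as a careful person would: the job done as asked, in the order asked, and still so for the second after the job is handed in, with the robot touching nothing.
It also fails if it takes over 72 s, if anything falls off the work surface, if the arm or the gripper's body presses on something with over 40 N, if the wrist force passes 120 N, or if a joint passes its speed limit or range.

## Working session

There is one attempt and no reset: what is moved stays moved. The work goes in short steps, Python scripts to look and compute and a tool call to move; the robot and the scene stay as the last step left them, time stands still between calls to the robot, and variables do not carry over. Pictures are saved under pics/ and viewed, at most 10 in all, crops included, and the job is handed in when it is done.

Besides the shell and the picture viewer there is one more tool, called after "Call:" in YAML: its name, and indented under it one key for each argument. send_rows: Moves the arm, as the interface text tells. Its arguments: {"type":"object","properties":{"targets":{"type":"array"},"squeeze":{"type":"number"}},"required":["targets"]}

```bash
mkdir -p pics; ls
python3 - <<'E'
from rig import ctrl
import cv2, numpy as np
s=ctrl.sense(); print({k:np.round(v,3) for k,v in s.items()})
ims=[]
for n in("scene","top"):
    p=ctrl.capture(n); ims.append(p["img"])
    print(n,np.round(p["camera_matrix"],1).tolist(),np.round(p["R"],3).tolist(),np.round(p["t"],1).tolist())
    cv2.imwrite(f"pics/{n}0.png",cv2.resize(p["img"][:,:,::-1],(800,600),interpolation=cv2.INTER_CUBIC))
    for q in("weight_grip","weight","board","chest","dial1_grip","dial2_grip","dial3_grip","bolt_knob","lid_handle","lid_hinge"):
        print(q,[(np.round(d["point"],1).tolist(),round(d["score"],2)) for d in ctrl.landmark_of(q,p)[:4]])
E
```

```text
pics
{'time_s': np.float64(0.0), 'joints': array([-1.444,  0.313,  1.498,  0.   ,  1.331, -0.223]), 'dq': array([-0.001, -0.001,  0.002,  0.001, -0.001, -0.   ]), 'tau': array([ 0.0000e+00, -4.1227e+01, -2.5974e+01, -0.0000e+00,  4.0000e-03,
       -0.0000e+00]), 'eef_pos': array([ 179.87 , -492.949,  230.705]), 'ee_rot': array([-0.001,  0.985,  0.174,  0.   ]), 'force': array([-0.323, -0.147,  0.765]), 'wrist_torque': array([0.043, 0.007, 0.017]), 'grip_force': np.float64(0.0), 'grip_width': np.float64(0.999)}
scene [[446.2, 0.0, 260.4], [0.0, 446.2, 195.3], [0.0, 0.0, 1.0]] [[-0.393, 0.919, -0.018], [0.661, 0.269, -0.7], [-0.639, -0.287, -0.713]] [213.0, -270.5, 1837.0]
weight_grip [([341.6, 179.8], 0.83), ([223.3, 207.9], 0.62), ([220.2, 140.7], 0.53)]
weight [([359.4, 299.0], 0.73), ([226.0, 216.9], 0.69), ([339.4, 189.2], 0.65), ([222.5, 144.2], 0.6)]
board [([389.3, 236.4], 0.59), ([247.0, 230.1], 0.37)]
chest [([219.3, 235.1], 0.73), ([247.3, 231.5], 0.64)]
dial1_grip [([292.6, 190.2], 0.45)]
dial2_grip [([275.6, 182.9], 0.73)]
dial3_grip [([247.2, 172.7], 0.47), ([223.8, 204.
[... 180 characters left out ...]
91.2], [0.0, 0.0, 1.0]] [[0.024, -1.0, -0.001], [-0.991, -0.023, -0.133], [0.133, 0.005, -0.991]] [-11.8, 539.5, 1347.4]
weight_grip [([201.5, 259.7], 0.9), ([343.9, 282.6], 0.69), ([289.6, 233.1], 0.68), ([280.6, 147.1], 0.6)]
weight [([206.2, 256.2], 0.91), ([279.0, 149.7], 0.8), ([371.5, 214.7], 0.73), ([339.6, 277.5], 0.67)]
board [([150.5, 214.9], 0.63)]
chest [([269.2, 175.5], 0.61)]
dial1_grip [([228.3, 191.2], 0.66)]
dial2_grip [([242.4, 223.3], 0.75), ([252.1, 196.8], 0.53)]
dial3_grip [([253.6, 197.1], 0.46), ([277.4, 199.6], 0.45)]
bolt_knob [([307.9, 202.4], 0.62)]
lid_handle [([272.4, 173.6], 0.67), ([325.7, 210.9], 0.33)]
lid_hinge [([278.1, 135.4], 0.9), ([277.5, 149.9], 0.5)]
```

View pics/top0.png

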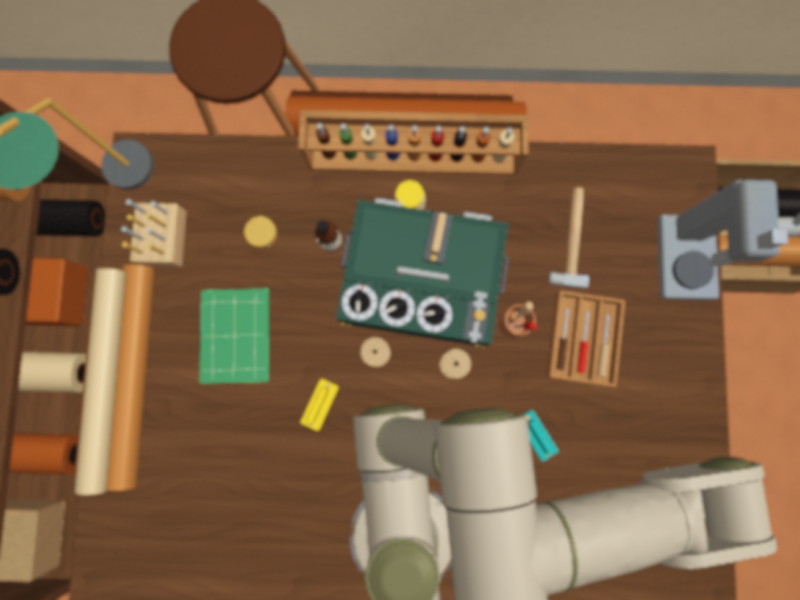

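View pics/scene0.png

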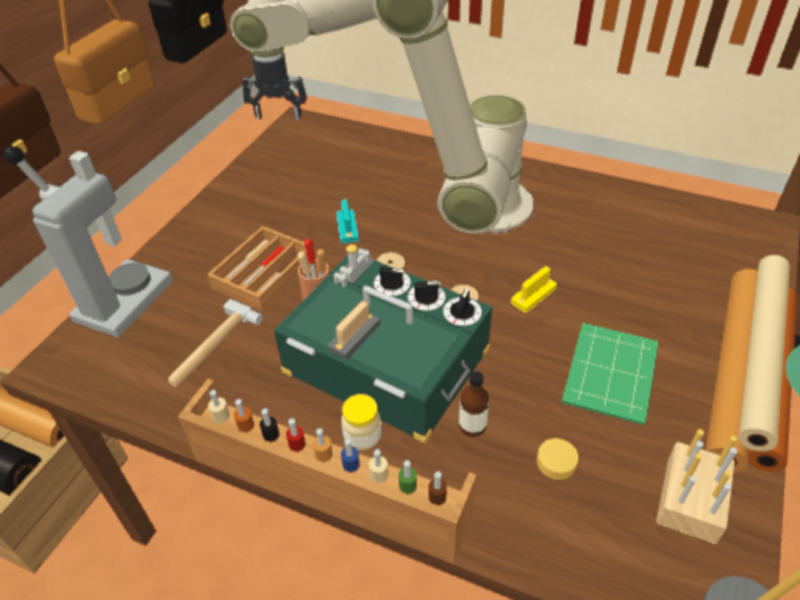

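The top view (800 px scale) shows three things shaped like the weight: yellow (320,404), cyan (540,435), and black iron with a wooden fin on the lid (438,238). By the description I choose the one on the lid. The board is at (235,336), the dials at (359,301), (397,308) and (434,315), and the bolt at (480,316). Next I triangulate and plan a move above the box for a wrist close-up.

```bash
cat > h.py <<'E'
from rig import ctrl
import cv2, numpy as np
from scipy.spatial.transform import Rotation as Ro
def P(c): return c["camera_matrix"]@np.c_[c["R"],c["t"]]
def tri(c1,p1,c2,p2):
    X=cv2.triangulatePoints(P(c1),P(c2),np.array(p1,float).reshape(2,1),np.array(p2,float).reshape(2,1)); return (X[:3]/X[3]).ravel()
def plane(c,p,z):
    R=np.array(c["R"]);C=-R.T@c["t"];d=R.T@np.linalg.solve(c["camera_matrix"],[p[0],p[1],1.]);return C+d*(z-C[2])/d[2]
def proj(c,X):
    x=P(c)@np.append(X,1);return x[:2]/x[2]
def rot(s=None): # tool rotation
    w,x,y,z=(s or ctrl.sense())["ee_rot"];return Ro.from_quat([x,y,z,w])
def go(pos,R=None,s=None):
    """total shift in tool axes (m) now + total rotvec"""
    s=s or ctrl.sense();r=rot(s);d=r.inv().apply(np.array(pos)-s["eef_pos"])/1000
    a=(r.inv()*R).as_rotvec() if R is not None else np.zeros(3)
    return np.round(d,4),np.round(a,3)
def down(yaw): # tool x at world angle yaw, z down ; tool y then at yaw-90deg
    c,s=np.cos(yaw),np.sin(yaw);return Ro.from_matrix(np.array([[c,s,0],[s,-c,0],[0,0,-1.]]))
def st():
    s=ctrl.sense();x=rot(s).as_matrix();print("t",round(float(s["time_s"]),2),"pos",np.round(s["eef_pos"],1),"yaw",round(float(np.arctan2(x[1,0],x[0,0])),3),"zax",np.round(x[:,2],3),"F",np.round(s["force"],1),"gw",round(float(s["grip_width"]),3),"gf",round(float(s["grip_force"]),1),"q",np.round(s["joints"],2))
E
python3 - <<'E'
from h import *
s=ctrl.capture("scene");t=ctrl.capture("top")
D={"d1":([292.6,190.2],[228.3,191.2]),"d2":([275.6,182.9],[252.1,196.8]),"d3":([247.2,172.7],[277.4,199.6]),"bolt":([222.5,164],[307.9,202.4]),"handle":([247,190.2],[272.4,173.6]),"wgrip":([223.3,207.9],[280.6,147.1]),"board":([389.3,236.4],[150.5,214.9])}
Z=dict(d1=159,d2=159,d3=159,bolt=174,handle=172,wgrip=174,board=6)
for k,(a,b) in D.items(): print(k,np.round(tri(s,a,t,b)),np.round(plane(t,b,Z[k])),np.round(plane(s,a,Z[k])))
w=ctrl.capture("wrist");R=np.array(w["R"]);S=ctrl.sense();r=rot(S)
print("wrist cam in tool:",np.round(r.inv().apply(-R.T@w["t"]-S["eef_pos"])),"\n",np.round(r.as_matrix().T@R.T,2),w["camera_matrix"][0,0]);st()
E
```

```text
d1 [521. 104. 168.] [520. 109. 159.] [514.  99. 159.]
d2 [502.  34. 156.] [504.  30. 159.] [504.  39. 159.]
d3 [498. -58. 163.] [496. -54. 159.] [494. -63. 159.]
bolt [ 489. -154.  161.] [ 488. -153.  174.] [ 501. -146.  174.]
handle [579. -30. 171.] [581. -35. 172.] [578. -25. 172.]
wgrip [671. -60. 171.] [671. -61. 174.] [673. -58. 174.]
board [446. 409.   3.] [446. 408.   6.] [448. 409.   6.]
wrist cam in tool: [  74.   -1. -142.] 
 [[-0.   -0.96 -0.29]
 [ 1.    0.   -0.  ]
 [ 0.   -0.29  0.96]] 285.67960963296946
t 1.25 pos [ 179.9 -493.2  231.3] yaw 0.35 zax [ 0.  0. -1.] F [-0.2 -0.3 -0.6] gw 1.005 gf 0.0 q [-1.44  0.31  1.5   0.    1.33 -0.22]
```

```bash
cat >> h.py <<'E'
def rows(pos,yaw,n,claw=-1,s=None,p0=None,y0=None):
    """n equal world-straight rows with even yaw turn, tool down"""
    s=s or ctrl.sense();x=rot(s).as_matrix()
    p0=s["eef_pos"] if p0 is None else np.array(p0,float)
    y0=np.arctan2(x[1,0],x[0,0]) if y0 is None else y0
    dy=(yaw-y0)
    for i in range(n):
        d=down(y0+dy*i/n).inv().apply((np.array(pos)-p0)/n)/1000
        print([claw,*[round(float(v),4) for v in d],0,0,round(float(-dy/n),4)])
E
python3 -c "
from h import *
rows([540,-20,340],-0.14,10)"
```

```text
[-1, 0.05, -0.0321, -0.0109, 0, 0, 0.049]
[-1, 0.0484, -0.0345, -0.0109, 0, 0, 0.049]
[-1, 0.0467, -0.0369, -0.0109, 0, 0, 0.049]
[-1, 0.0448, -0.0391, -0.0109, 0, 0, 0.049]
[-1, 0.0428, -0.0412, -0.0109, 0, 0, 0.049]
[-1, 0.0408, -0.0433, -0.0109, 0, 0, 0.049]
[-1, 0.0386, -0.0452, -0.0109, 0, 0, 0.049]
[-1, 0.0363, -0.0471, -0.0109, 0, 0, 0.049]
[-1, 0.034, -0.0488, -0.0109, 0, 0, 0.049]
[-1, 0.0316, -0.0504, -0.0109, 0, 0, 0.049]
```

Call:
send_rows:
  targets:
    - [-1,0.05,-0.032,-0.011,0,0,0.049]
    - [-1,0.048,-0.034,-0.011,0,0,0.049]
    - [-1,0.047,-0.037,-0.011,0,0,0.049]
    - [-1,0.045,-0.039,-0.011,0,0,0.049]
    - [-1,0.043,-0.041,-0.011,0,0,0.049]
    - [-1,0.041,-0.043,-0.011,0,0,0.049]
    - [-1,0.039,-0.045,-0.011,0,0,0.049]
    - [-1,0.036,-0.047,-0.011,0,0,0.049]
    - [-1,0.034,-0.049,-0.011,0,0,0.049]
    - [-1,0.032,-0.05,-0.011,0,0,0.049]
  squeeze: 60

```text
time_s: 2.5
eef_pos: [542.2, -19.8, 341.8]
ee_rot: [0.0, 0.997, -0.071, 0.0]
force: [1.0, -1.1, -0.3]
grip_width: 0.998
grip_force: 0.0
```

Run:
```python
from h import *
st()
w=ctrl.capture("wrist");cv2.imwrite("pics/w1.png",cv2.resize(w["img"][:,:,::-1],(800,600),interpolation=cv2.INTER_CUBIC))
import pickle;pickle.dump(w,open("w1.pkl","wb"))
print({k:np.round(proj(w,X)*800/512).tolist() for k,X in dict(d1=[521,104,159],d2=[502,34,159],d3=[497,-58,159],bolt=[489,-154,174],handle=[579,-30,172],w=[671,-60,174]).items()})
```

```text
t 2.5 pos [542.2 -19.8 341.8] yaw -0.142 zax [ 0. -0. -1.] F [ 1.  -1.1 -0.3] gw 0.998 gf 0.0 q [-0.25  0.3   1.23 -0.    1.61  1.46]
{'d1': [245.0, 316.0], 'd2': [339.0, 327.0], 'd3': [458.0, 317.0], 'bolt': [592.0, 317.0], 'handle': [408.0, 218.0], 'w': [435.0, 65.0]}
```

View pics/w1.png

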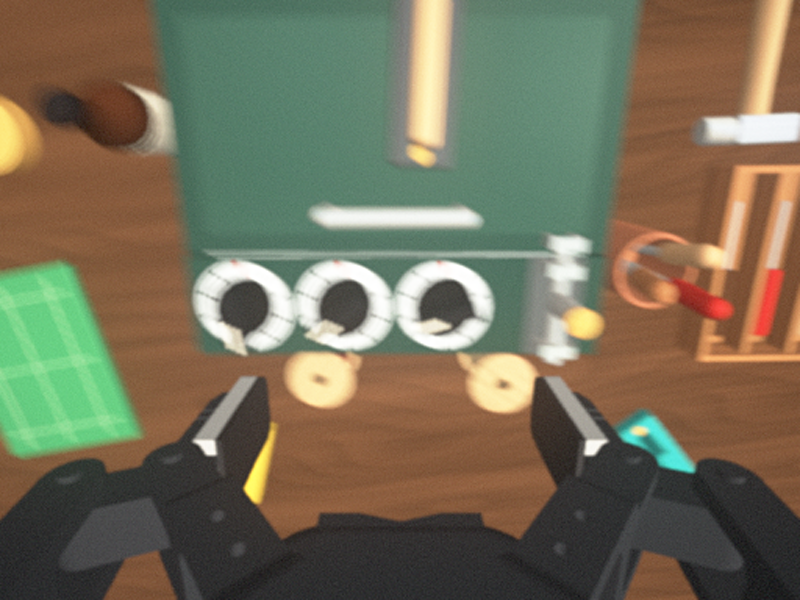

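The wrist view shows the black iron weight with a wooden fin on the lid at (430,75). The dials are at about (243,306), (343,305) and (445,305), the bolt knob at (585,322) and the handle at (396,216). I take a settled close crop of the weight and the dials.

Run:
```python
from h import *
import pickle
w=ctrl.capture("wrist");pickle.dump(w,open("w2.pkl","wb"))
im=w["img"][:,:,::-1]
a=cv2.resize(im[160:230,115:325],(798,266),interpolation=cv2.INTER_CUBIC)
b=cv2.resize(im[0:160,100:400],(600,320),interpolation=cv2.INTER_CUBIC)
o=np.zeros((590,800,3),np.uint8);o[:266,:798]=a;o[268:588,:600]=b
cv2.imwrite("pics/w2.png",o)
for q in("dial1_grip","bolt_knob","lid_handle","weight_grip"):
    print(q,[(np.round(d["point"],1).tolist(),round(d["score"],2)) for d in ctrl.landmark_of(q,w)[:4]])
st()
```

```text
dial1_grip [([158.6, 208.8], 0.59)]
bolt_knob [([376.1, 206.1], 0.7)]
lid_handle [([262.5, 142.7], 0.88), ([10.6, 89.8], 0.68)]
weight_grip [([435.3, 299.8], 0.97), ([283.5, 53.4], 0.88), ([157.2, 309.4], 0.83)]
t 2.8 pos [540.8 -22.4 341.1] yaw -0.141 zax [-0.001 -0.    -1.   ] F [ 0.5 -1.1 -0.2] gw 0.996 gf 0.0 q [-0.26  0.3   1.23 -0.    1.61  1.45]
```

View pics/w2.png

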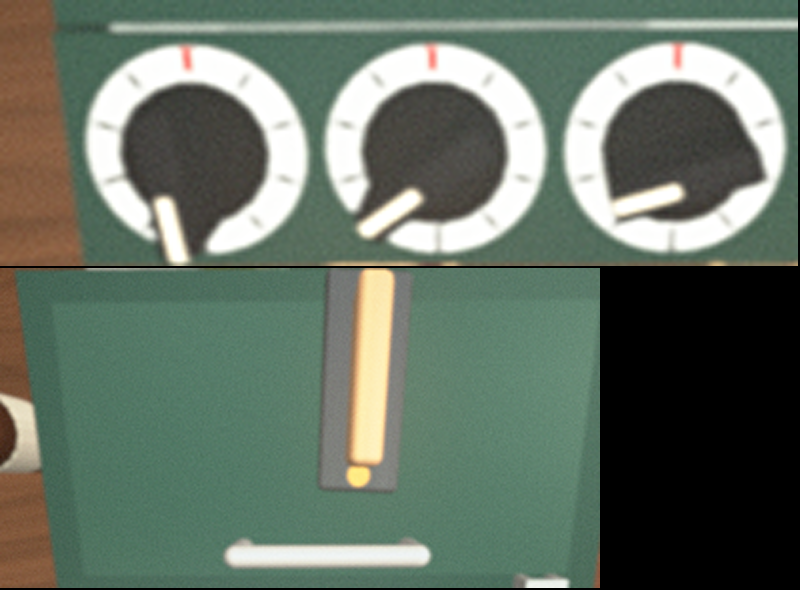

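Run:
```python
from h import *
import pickle
w=pickle.load(open("w2.pkl","rb"))
A=lambda p:(115+p[0]*210/798,160+p[1]*70/266)
B=lambda p:(100+p[0]/2,(p[1]-268)/2)
c=[plane(w,A(p),131) for p in[(196,150),(435,147),(674,146)]]
t=[plane(w,A(p),131) for p in[(188,57),(432,57),(678,57)]]
print("centres",np.round(c,1),"spacing",[np.linalg.norm(c[i+1]-c[i]) for i in(0,1)])
v=c[0]-c[2];cy=np.arctan2(v[1],v[0])-np.pi/2;print("chest yaw",cy,"tick dirs",[np.arctan2(*(t[i]-c[i])[1::-1]) for i in range(3)])
for i,(a,b) in enumerate([((162,200),(178,260)),((417,193),(366,232)),((682,190),(618,210))]):
    a,b=plane(w,A(a),168),plane(w,A(b),168);d=b-a
    th=(cy-np.arctan2(d[1],d[0]))%(2*np.pi)
    dirn=d[:2]/np.linalg.norm(d[:2]);off=b[:2]-25*dirn
    print("dial",i+1,"ang",th,"num",th/.6283,"len",np.linalg.norm(d),"world dir",np.arctan2(d[1],d[0]),"centre est from tip",off)
f=[plane(w,B(p),194) for p in((377,270),(366.5,462))];d=(f[0]-f[1]);u=d/np.linalg.norm(d);l=plane(w,B((350,462)),194)-plane(w,B((383,462)),194)
print("fin yaw",np.arctan2(u[1],u[0]),"width",np.linalg.norm(l),"centre",f[1]+42*u)
e=plane(w,B((358,488.5)),150);print("from base edge",e+55*u, "base w",np.linalg.norm(plane(w,B((319,487)),150)-plane(w,B((397,490)),150)))
print("handle",plane(w,(262.5,142.7),172),plane(w,B((328,555)),178),"bolt",plane(w,(376.1,206.1),174),"knob top",plane(w,(373,206),194))
ux=np.array([np.cos(cy),np.sin(cy)]);uy=np.array([-ux[1],ux[0]])
print("bolt rel d3 in chest",[(plane(w,(376.1,206.1),174)-c[2])[:2]@k for k in(ux,uy)])
print("handle rel d2",[(plane(w,B((328,555)),174)-c[1])[:2]@k for k in(ux,uy)])
```

```text
centres [[517.8 107.7 131. ]
 [507.6  26.3 131. ]
 [496.6 -54.8 131. ]] spacing [np.float64(82.08781629473249), np.float64(81.8500318037102)]
chest yaw -0.12958583773855303 tick dirs [np.float64(-0.1472241181206935), np.float64(-0.13417443446920027), np.float64(-0.1455437657279212)]
dial 1 ang 3.0010346640704677 num 4.776435881060748 len 20.530527635808483 world dir -3.1306205018090205 centre est from tip [518.0850937 108.1352263]
dial 2 ang 4.050322478164783 num 6.446478558275956 len 21.00877458996162 world dir 2.10327699127625 centre est from tip [506.9786192   25.50974243]
dial 3 ang 4.396009425242211 num 6.996672648801863 len 20.804652314268196 world dir 1.7575900441988226 centre est from tip [495.37497313 -56.81124822]
fin yaw -0.16950150681440251 width 15.932712764943796 centre [663.21892808 -58.45002314 194.        ]
from base edge [663.31867871 -58.32554434 150.        ] base w 43.98706425521373
handle [578.42437533 -25.77632402 172.        ] [578.10531504 -27.23168949 178.        ] bolt [ 488.73503483 -145.64026182  174.        ] knob top [ 497.57589565 -134.56686087  194.        ]
bolt rel d3 in chest [np.float64(3.9177855010561), np.float64(-91.05945573191843)]
handle rel d2 [np.float64(76.37651717856711), np.float64(-44.040028368201625)]
```

```bash
python3 -c "
from h import *
st()
rows([663.3,-58.4,230],-0.17,4)
print('down');rows([663.3,-58.4,157],-0.17,1,p0=[663.3,-58.4,230],y0=-.17)
print('carry');rows([446,408,235],0.0,10,p0=[663.3,-58.4,235],y0=-.17)"
```

```text
t 2.8 pos [540.8 -22.4 341.1] yaw -0.141 zax [-0.001 -0.    -1.   ] F [ 0.5 -1.1 -0.2] gw 0.996 gf 0.0 q [-0.26  0.3   1.23 -0.    1.61  1.45]
[-1, 0.0316, 0.0046, 0.0278, 0, 0, 0.0073]
[-1, 0.0316, 0.0044, 0.0278, 0, 0, 0.0073]
[-1, 0.0316, 0.0042, 0.0278, 0, 0, 0.0073]
[-1, 0.0317, 0.0039, 0.0278, 0, 0, 0.0073]
down
[-1, 0.0, 0.0, 0.073, 0, 0, -0.0]
carry
[-1, -0.0293, -0.0423, 0.0, 0, 0, -0.017]
[-1, -0.0286, -0.0428, 0.0, 0, 0, -0.017]
[-1, -0.0279, -0.0433, 0.0, 0, 0, -0.017]
[-1, -0.0271, -0.0437, 0.0, 0, 0, -0.017]
[-1, -0.0264, -0.0442, 0.0, 0, 0, -0.017]
[-1, -0.0256, -0.0446, 0.0, 0, 0, -0.017]
[-1, -0.0248, -0.0451, 0.0, 0, 0, -0.017]
[-1, -0.0241, -0.0455, 0.0, 0, 0, -0.017]
[-1, -0.0233, -0.0459, 0.0, 0, 0, -0.017]
[-1, -0.0225, -0.0463, 0.0, 0, 0, -0.017]
```

Call:
send_rows:
  targets:
    - [-1,0.032,0.0045,0.028,0,0,0.007]
    - [-1,0.032,0.0045,0.028,0,0,0.007]
    - [-1,0.032,0.004,0.028,0,0,0.007]
    - [-1,0.031,0.004,0.027,0,0,0.008]
    - [-1,0,0,0.03,0,0,0]
    - [-1,0,0,0.028,0,0,0]
    - [-1,0,0,0.015,0,0,0]
    - [-1,0,0,0,0,0,0]
    - [0.8,0,0,0,0,0,0]
    - [0.8,0,0,0,0,0,0]
  squeeze: 60

```text
time_s: 4.05
eef_pos: [664.6, -57.6, 158.5]
ee_rot: [0.0, 0.996, -0.085, 0.001]
force: [-0.5, -0.7, 0.7]
grip_width: 0.607
grip_force: 0.0
```

```bash
python3 -c "
from h import *
st()"
```

```text
t 4.05 pos [664.6 -57.6 158.5] yaw -0.169 zax [ 0.002 -0.    -1.   ] F [-0.5 -0.7  0.7] gw 0.607 gf 0.0 q [-0.26  0.69  1.11  0.    1.34  1.48]
```

Call:
send_rows:
  targets:
    - [1,0,0,0,0,0,0]
    - [1,0,0,0,0,0,0]
    - [1,0,0,0,0,0,0]
    - [1,0,0,0,0,0,0]
    - [1,0,0,-0.01,0,0,0]
    - [1,0,0,-0.025,0,0,0]
    - [1,0,0,-0.025,0,0,0]
    - [1,0,0,-0.02,0,0,0]
    - [1,0,0,0,0,0,0]
    - [1,0,0,0,0,0,0]

```text
time_s: 5.3
eef_pos: [663.8, -57.3, 235.6]
ee_rot: [-0.0, 0.996, -0.084, -0.001]
force: [1.3, -0.4, -7.7]
grip_width: 0.178
grip_force: 60.5
```

```bash
python3 -c "
from h import *
st()"
```

```text
t 5.3 pos [663.8 -57.3 235.6] yaw -0.169 zax [-0.003  0.001 -1.   ] F [ 1.3 -0.4 -7.7] gw 0.178 gf 60.5 q [-0.26  0.64  0.99  0.    1.51  1.48]
```

Call:
send_rows:
  targets:
    - [1,-0.029,-0.042,0,0,0,-0.017]
    - [1,-0.029,-0.043,0,0,0,-0.017]
    - [1,-0.028,-0.043,0,0,0,-0.017]
    - [1,-0.027,-0.044,0,0,0,-0.017]
    - [1,-0.026,-0.044,0,0,0,-0.017]
    - [1,-0.026,-0.045,0,0,0,-0.017]
    - [1,-0.025,-0.045,0,0,0,-0.017]
    - [1,-0.024,-0.046,0,0,0,-0.017]
    - [1,-0.023,-0.046,0.01,0,0,-0.017]
    - [1,-0.022,-0.046,0.02,0,0,-0.017]

```text
time_s: 6.55
eef_pos: [446.2, 410.6, 206.4]
ee_rot: [0.0, 1.0, 0.001, -0.0]
force: [1.8, 0.1, -7.0]
grip_width: 0.18
grip_force: 61.1
```

Run:
```python
from h import *
st()
t=ctrl.capture("wrist")
print([(np.round(plane(t,d["point"],6)),round(d["score"],2)) for d in ctrl.landmark_of("board",t)[:2]],ctrl.boxes_of("board",t)[:1])
cv2.imwrite("pics/w3.png",t["img"][:,:,::-1]);st()
```

```text
t 6.55 pos [446.2 410.6 206.4] yaw 0.001 zax [-0. -0. -1.] F [ 1.8  0.1 -7. ] gw 0.18 gf 61.1 q [ 0.55  0.51  1.27 -0.    1.36  2.12]
[] [{'extent': [177.7, 66.4, 145.3, 186.1], 'score': 0.81}]
t 6.7 pos [444.9 410.6 204.6] yaw 0.004 zax [-0.004 -0.002 -1.   ] F [ 0.4 -0.8 -7.8] gw 0.177 gf 62.2 q [0.55 0.51 1.27 0.   1.36 2.12]
```

View pics/w3.png

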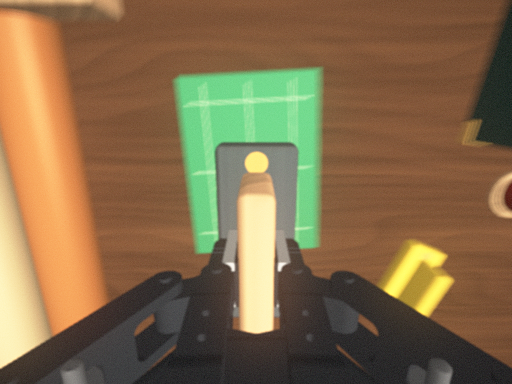

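The board's corners are at (177,77), (323,68), (318,247) and (197,252), with the weight over its middle. Lowering now.

Call:
send_rows:
  targets:
    - [1,0,0,0.03,0,0,0]
    - [1,0,0,0.04,0,0,0]
    - [1,0,0,0.04,0,0,0]
    - [1,0,0,0.035,0,0,0]
    - [1,0,0,0.015,0,0,0]
    - [1,0,0,0.005,0,0,0]
    - [1,0,0,0,0,0,0]
    - [1,0,0,0,0,0,0]
    - [0,0,0,0,0,0,0]
    - [-0.2,0,0,0,0,0,0]

```text
time_s: 7.95
eef_pos: [447.9, 409.7, 43.6]
ee_rot: [-0.001, 1.0, 0.0, 0.001]
force: [0.1, -0.6, 0.0]
grip_width: 0.589
grip_force: 0.0
```

```bash
python3 -c "
from h import *
st()"
```

```text
t 7.95 pos [447.9 409.7  43.6] yaw 0.001 zax [ 0.002  0.001 -1.   ] F [ 0.1 -0.6  0. ] gw 0.589 gf 0.0 q [0.55 0.68 1.44 0.   1.01 2.12]
```

Call:
send_rows:
  targets:
    - [-0.2,0,0,-0.03,0,0,0]
    - [-0.2,0,0,-0.045,0,0,0]
    - [-0.1,0,0,-0.05,0,0,0]
    - [0,0.005,0.022,-0.045,0,0,0]
    - [0,0.013,0.055,-0.02,0,0,0]
    - [0,0.013,0.055,0,0,0,0]
    - [0,0.013,0.055,0,0,0,0]
    - [0,0.013,0.055,0,0,0,0]
    - [0,0.013,0.05,0,0,0,0]
    - [0,0,0.01,0,0,0,0]

```text
time_s: 9.2
eef_pos: [518.2, 104.8, 232.9]
ee_rot: [0.0, 1.0, -0.001, 0.001]
force: [-0.6, 0.9, -0.6]
grip_width: 0.502
grip_force: 0.0
```

Run:
```python
from h import *
st()
t=ctrl.capture("wrist");st();im=t["img"][:,:,::-1]
cv2.imwrite("pics/w4.png",im)
for X in([517.8,107.7,131],[507.6,26.3,131],[518,108,168]): print(proj(t,X))
```

```text
t 9.2 pos [518.2 104.8 232.9] yaw -0.003 zax [ 0.001 -0.    -1.   ] F [-0.6  0.9 -0.6] gw 0.502 gf 0.0 q [-0.02  0.32  1.49 -0.    1.34  1.55]
t 9.25 pos [517.8 105.3 232.9] yaw -0.002 zax [ 0.001 -0.    -1.   ] F [ 0.3 -0.9  0.5] gw 0.499 gf 0.0 q [-0.02  0.32  1.49 -0.    1.34  1.55]
[253.28505149 191.80542748]
[343.56976744 202.39532292]
[252.46292438 205.46315623]
```

View pics/w4.png

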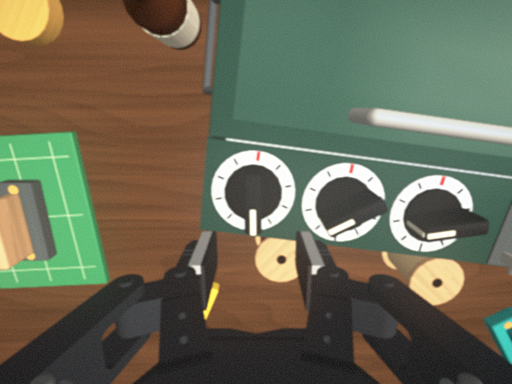

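The board shows the weight standing on it at (25,225). Dial 1's centre at (253,192) matches the projection. Now I grip it.

Call:
send_rows:
  targets:
    - [0,0,-0.003,0.03,0,0,0]
    - [0,0,0,0.035,0,0,0]
    - [0,0,0,0.02,0,0,-0.01]
    - [0,0,0,0.005,0,0,0]
    - [1,0,0,0,0,0,0]
    - [1,0,0,0,0,0,0]
    - [1,0,0,0,0,0,0]
    - [1,0,0,0,0,0,0]
    - [1,0,0,0,0,0,0]
    - [1,0,0,0,0,0,-0.1]
  squeeze: 40

```text
time_s: 10.5
eef_pos: [517.9, 108.3, 143.6]
ee_rot: [0.002, 0.998, 0.056, 0.001]
force: [-3.0, -13.6, 2.6]
grip_width: 0.156
grip_force: 43.5
```

Call:
send_rows:
  targets:
    - [1,0,0,0,0,0,-0.17]
    - [1,0,0,0,0,0,-0.17]
    - [1,0,0,0,0,0,-0.17]
    - [1,0,0,0,0,0,-0.17]
    - [1,0,0,0,0,0,-0.17]
    - [1,0,0,0,0,0,-0.16]
    - [1,0,0,0,0,0,0]
    - [1,0,0,0,0,0,0]
    - [1,0,0,0,0,0,0]
    - [1,0,0,0,0,0,0]

```text
time_s: 11.75
eef_pos: [517.9, 108.1, 143.6]
ee_rot: [0.002, 0.847, 0.531, -0.001]
force: [-1.7, -14.3, 3.0]
grip_width: 0.158
grip_force: 43.6
```

```bash
python3 -c "
from h import *
st()
rows([507.3,26,215],2.103,6,claw=0,p0=[518,108,215],y0=1.125)"
```

```text
t 11.75 pos [517.9 108.1 143.6] yaw 1.121 zax [ 0.001 -0.004 -1.   ] F [ -1.7 -14.3   3. ] gw 0.158 gf 43.6 q [-0.01  0.41  1.61 -0.    1.13  0.44]
[0, -0.0131, 0.0043, 0.0, 0, 0, -0.163]
[0, -0.0136, 0.0021, 0.0, 0, 0, -0.163]
[0, -0.0138, -0.0001, 0.0, 0, 0, -0.163]
[0, -0.0136, -0.0024, 0.0, 0, 0, -0.163]
[0, -0.013, -0.0045, 0.0, 0, 0, -0.163]
[0, -0.0121, -0.0066, 0.0, 0, 0, -0.163]
```

Call:
send_rows:
  targets:
    - [0,0,0,0,0,0,0]
    - [0,0,0,0,0,0,0]
    - [0,0,0,-0.03,0,0,0]
    - [0,0,0,-0.03,0,0,0]
    - [0,-0.013,0.004,0,0,0,-0.163]
    - [0,-0.0135,0.002,0,0,0,-0.163]
    - [0,-0.014,0,0,0,0,-0.163]
    - [0,-0.014,-0.0025,0,0,0,-0.163]
    - [0,-0.013,-0.0045,0,0,0,-0.163]
    - [0,-0.012,-0.0065,0,0,0,-0.163]

```text
time_s: 13.0
eef_pos: [506.2, 28.0, 202.6]
ee_rot: [0.0, 0.496, 0.869, 0.0]
force: [0.0, 0.3, 0.4]
grip_width: 0.498
grip_force: 0.0
```

```bash
python3 -c "
from h import *
st();print(go([507.3,25.7,143],down(2.103)))"
```

```text
t 13.0 pos [506.2  28.  202.6] yaw 2.105 zax [ 0.001  0.    -1.   ] F [0.  0.3 0.4] gw 0.498 gf 0.0 q [-0.18  0.3   1.6   0.    1.25 -0.71]
(array([-0.0025, -0.0003,  0.0596]), array([0.001, 0.   , 0.002]))
```

Call:
send_rows:
  targets:
    - [0,-0.0015,0,0.03,0,0,0]
    - [0,0,0,0.025,0,0,0]
    - [0,0,0,0.005,0,0,0]
    - [0.5,0,0,0,0,0,0]
    - [1,0,0,0,0,0,0]
    - [1,0,0,0,0,0,0]
    - [1,0,0,0,0,0,0]
    - [1,0,0,0,0,0,0]
    - [1,0,0,0,0,0,0.04]
    - [1,0,0,0,0,0,0.1]

```text
time_s: 14.25
eef_pos: [507.1, 26.5, 143.5]
ee_rot: [0.001, 0.558, 0.83, -0.0]
force: [-4.2, -2.4, 6.1]
grip_width: 0.156
grip_force: 41.1
```

Call:
send_rows:
  targets:
    - [1,0,0,0,0,0,0.17]
    - [1,0,0,0,0,0,0.17]
    - [1,0,0,0,0,0,0.17]
    - [1,0,0,0,0,0,0.17]
    - [1,0,0,0,0,0,0.16]
    - [1,0,0,0,0,0,0]
    - [1,0,0,0,0,0,0]
    - [1,0,0,0,0,0,0]
    - [1,0,0,0,0,0,0]
    - [0.5,0,0,0,0,0,0]

```text
time_s: 15.5
eef_pos: [507.4, 26.9, 142.9]
ee_rot: [0.0, 0.848, 0.531, 0.001]
force: [0.2, -0.0, 0.1]
grip_width: 0.251
grip_force: 0.0
```

```bash
python3 -c "
from h import *
st()
rows([495.9,-55.8,203],1.757,6,claw=0,p0=[507,26,203],y0=1.125)"
```

```text
t 15.5 pos [507.4  26.9 142.9] yaw 1.119 zax [ 0.002  0.    -1.   ] F [ 0.2 -0.   0.1] gw 0.251 gf 0.0 q [-0.18  0.36  1.67  0.    1.1   0.27]
[0, -0.0131, 0.0042, 0.0, 0, 0, -0.1053]
[0, -0.0135, 0.0028, 0.0, 0, 0, -0.1053]
[0, -0.0137, 0.0014, 0.0, 0, 0, -0.1053]
[0, -0.0138, -0.0001, 0.0, 0, 0, -0.1053]
[0, -0.0137, -0.0015, 0.0, 0, 0, -0.1053]
[0, -0.0134, -0.0029, 0.0, 0, 0, -0.1053]
```

Call:
send_rows:
  targets:
    - [0,0,0,0,0,0,0]
    - [0,0,0,-0.025,0,0,0]
    - [0,0,0,-0.035,0,0,0]
    - [0,-0.013,0.004,0,0,0,-0.105]
    - [0,-0.0135,0.003,0,0,0,-0.105]
    - [0,-0.0135,0.0015,0,0,0,-0.105]
    - [0,-0.014,0,0,0,0,-0.105]
    - [0,-0.0135,-0.0015,0,0,0,-0.106]
    - [0,-0.0135,-0.003,0,0,0,-0.106]
    - [0,0,0,0,0,0,0]

```text
time_s: 16.75
eef_pos: [495.6, -55.2, 202.3]
ee_rot: [0.0, 0.641, 0.767, 0.0]
force: [-0.2, -0.4, -0.7]
grip_width: 0.502
grip_force: 0.0
```

```bash
python3 -c "
from h import *
st();print(go([495.9,-55.8,143],down(1.757)))"
```

```text
t 16.75 pos [495.6 -55.2 202.3] yaw 1.749 zax [ 0.  0. -1.] F [-0.2 -0.4 -0.7] gw 0.502 gf 0.0 q [-0.35  0.28  1.62  0.    1.24 -0.52]
(array([-0.0007,  0.0002,  0.0593]), array([ 0.   , -0.   , -0.008]))
```

Call:
send_rows:
  targets:
    - [0,-0.001,0,0.03,0,0,-0.008]
    - [0,0,0,0.025,0,0,0]
    - [0,0,0,0.004,0,0,0]
    - [0.5,0,0,0,0,0,0]
    - [1,0,0,0,0,0,0]
    - [1,0,0,0,0,0,0]
    - [1,0,0,0,0,0,0]
    - [1,0,0,0,0,0,0]
    - [1,0,0,0,0,0,-0.06]
    - [1,0,0,0,0,0,-0.17]

```text
time_s: 18.0
eef_pos: [496.4, -55.7, 144.4]
ee_rot: [0.001, 0.543, 0.839, 0.001]
force: [1.1, 2.1, 4.6]
grip_width: 0.157
grip_force: 42.0
```

Call:
send_rows:
  targets:
    - [1,0,0,0,0,0,-0.17]
    - [1,0,0,0,0,0,-0.17]
    - [1,0,0,0,0,0,-0.17]
    - [1,0,0,0,0,0,-0.17]
    - [1,0,0,0,0,0,-0.17]
    - [1,0,0,0,0,0,-0.17]
    - [1,0,0,0,0,0,0]
    - [1,0,0,0,0,0,0]
    - [1,0,0,0,0,0,0]
    - [0.5,0,0,0,0,0,0]

```text
time_s: 19.25
eef_pos: [496.0, -55.6, 143.7]
ee_rot: [0.0, 0.066, 0.998, -0.0]
force: [-1.4, -0.2, -0.5]
grip_width: 0.249
grip_force: 0.0
```

Call:
send_rows:
  targets:
    - [0,0,0,0,0,0,0]
    - [0,0,0,-0.025,0,0,0]
    - [0,0,0,-0.04,0,0,0]
    - [0,0.02,0,-0.03,0,0,0]
    - [0,0.03,0,-0.02,0,0,0]
    - [0,0.01,0,0,0,0,0]
    - [0,0,0,0,0,0,0]
    - [0,0,0,0,0,0,0]
    - [0,0,0,0,0,0,0]
    - [0,0,0,0,0,0,0]

```text
time_s: 20.5
eef_pos: [436.4, -47.8, 257.9]
ee_rot: [-0.0, 0.066, 0.998, 0.0]
force: [-0.8, 0.0, 0.5]
grip_width: 0.501
grip_force: 0.0
```

Run:
```python
from h import *
import pickle
st()
w=ctrl.capture("wrist");pickle.dump(w,open("w5.pkl","wb"));cv2.imwrite("pics/w5.png",cv2.resize(w["img"][:,:,::-1],(800,600),interpolation=cv2.INTER_CUBIC))
for q in("bolt_knob","lid_handle"):
    print(q,[(np.round(d["point"],1).tolist(),round(d["score"],2)) for d in ctrl.landmark_of(q,w)[:4]])
```

```text
t 20.5 pos [436.4 -47.8 257.9] yaw 3.009 zax [-0.001  0.    -1.   ] F [-0.8  0.   0.5] gw 0.501 gf 0.0 q [-0.38  0.1   1.69  0.    1.35 -1.82]
bolt_knob [([156.0, 268.4], 0.87), ([298.8, 329.6], 0.42)]
lid_handle [([297.4, 330.8], 0.74)]
```

View pics/w5.png

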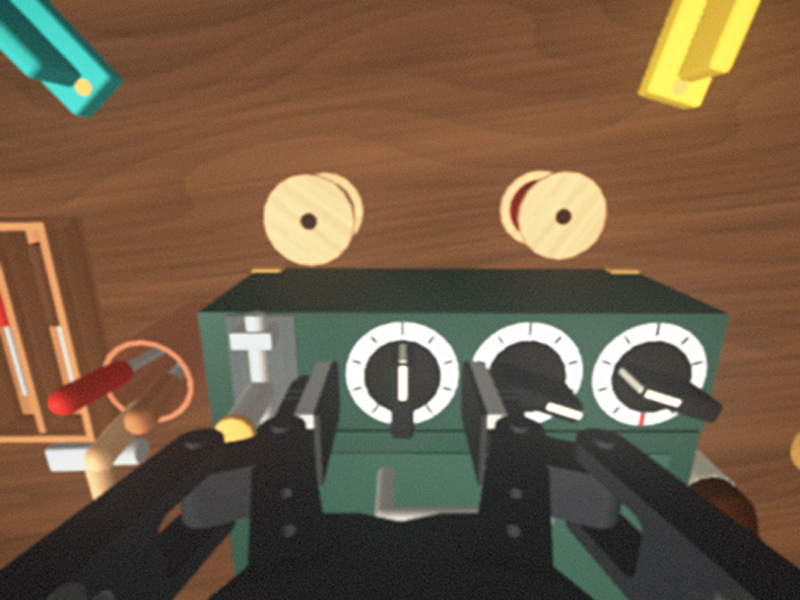

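Dial 3's pointer goes straight to the front (5). Dial 2's bar at (540,395) and dial 1's at (655,390) stand at 8 and 3. The knob cap is at (235,428). Next is the bolt.

Run:
```python
from h import *
import pickle
w=pickle.load(open("w5.pkl","rb"));k=.64
print("knob",plane(w,(156,268.4),174),"cap",plane(w,(235*k,430*k),192),"exp",np.array([496.2,-55.6])+91*np.array([-np.sin(.131),-np.cos(.131)]))
# dial check: line of dial3, dial2 bar
for a,b in(((403,400),(403,345)),((550,405),(580,414)),((680,404),(645,392))):
    d=plane(w,np.array(b)*k,168)-plane(w,np.array(a)*k,168);print(((-.131-np.arctan2(d[1],d[0]))%6.2832)/.6283)
t=plane
w1=pickle.load(open("w1.pkl","rb"));print("pot",plane(w1,(655*k,270*k),100))
st()
rows([488.5,-145.5,215],3.009,4,claw=.3)
```

```text
knob [ 490.53007467 -145.00719942  174.        ] cap [ 486.07060781 -142.57971758  192.        ] exp [ 484.3130668  -145.82029051]
4.999806240859979
8.006495249318874
3.0538035839534716
pot [ 495.12382915 -239.39252445  100.        ]
t 20.65 pos [436.3 -47.8 258.2] yaw 3.009 zax [-0.  0. -1.] F [0.5 1.  0.6] gw 0.5 gf 0.0 q [-0.38  0.1   1.69 -0.    1.35 -1.82]
[0.3, -0.0162, -0.0225, 0.0108, 0, 0, -0.0]
[0.3, -0.0162, -0.0225, 0.0108, 0, 0, -0.0]
[0.3, -0.0162, -0.0225, 0.0108, 0, 0, -0.0]
[0.3, -0.0162, -0.0225, 0.0108, 0, 0, -0.0]
```

Call:
send_rows:
  targets:
    - [0.15,-0.016,-0.0225,0.011,0,0,0]
    - [0.15,-0.016,-0.0225,0.011,0,0,0]
    - [0.15,-0.016,-0.0225,0.011,0,0,0]
    - [0.15,-0.016,-0.022,0.01,0,0,0]
    - [0.15,0,0,0,0,0,0]
    - [0.15,0,0,0.025,0,0,0]
    - [0.15,0,0,0.025,0,0,0]
    - [0.15,0,0,0.008,0,0,0]
    - [0.6,0,0,0,0,0,0]
    - [1,0,0,0,0,0,0]
  squeeze: 50

```text
time_s: 21.9
eef_pos: [487.8, -145.2, 158.0]
ee_rot: [0.0, 0.066, 0.998, -0.0]
force: [-1.7, -1.6, -1.6]
grip_width: 0.194
grip_force: 49.2
```

Call:
send_rows:
  targets:
    - [1,0,0,0,0,0,0]
    - [1,0,0,0,0,0,0]
    - [1,0,0,0,0,0,0]
    - [1,0.003,0,0,0,0,0]
    - [1,0.005,0,0,0,0,0]
    - [1,0.005,0,0,0,0,0]
    - [1,0.004,0,0,0,0,0]
    - [1,0.002,0,0,0,0,0]
    - [1,0,0,0,0,0,0]
    - [1,0,0,0,0,0,0]

```text
time_s: 23.15
eef_pos: [469.9, -142.8, 158.0]
ee_rot: [0.002, 0.066, 0.998, -0.0]
force: [6.6, -2.8, 4.0]
grip_width: 0.193
grip_force: 49.7
```

```bash
python3 -c "
from h import *
st()"
```

```text
t 23.15 pos [ 469.9 -142.8  158. ] yaw 3.009 zax [ 0.004 -0.001 -1.   ] F [ 6.6 -2.8  4. ] gw 0.193 gf 49.7 q [-0.53  0.31  1.7   0.    1.12 -1.97]
```

Call:
send_rows:
  targets:
    - [1,0.0015,0,0,0,0,0]
    - [1,0.0015,0,0,0,0,0]
    - [1,0,0,0,0,0,0]
    - [1,0,0,0,0,0,0]
    - [1,0,0,0,0,0,0]
    - [1,0,0,0,0,0,0]
    - [1,0,0,0,0,0,0]
    - [1,0,0,0,0,0,0]
    - [1,0,0,0,0,0,0]
    - [1,0,0,0,0,0,0]

```text
time_s: 24.4
eef_pos: [469.9, -142.8, 158.1]
ee_rot: [0.006, 0.067, 0.998, -0.001]
force: [26.7, -4.3, -8.1]
grip_width: 0.192
grip_force: 49.0
```

```bash
python3 -c "
from h import *
st()
rows([578,-27,225],1.44,9,claw=0,p0=[470,-143,225],y0=3.009)"
```

```text
t 24.4 pos [ 469.9 -142.8  158.1] yaw 3.008 zax [ 0.012 -0.003 -1.   ] F [26.7 -4.3 -8.1] gw 0.192 gf 49.0 q [-0.54  0.31  1.71  0.    1.11 -1.98]
[0, -0.0102, 0.0144, 0.0, 0, 0, 0.1743]
[0, -0.0075, 0.0159, 0.0, 0, 0, 0.1743]
[0, -0.0047, 0.017, 0.0, 0, 0, 0.1743]
[0, -0.0017, 0.0175, 0.0, 0, 0, 0.1743]
[0, 0.0014, 0.0176, 0.0, 0, 0, 0.1743]
[0, 0.0044, 0.017, 0.0, 0, 0, 0.1743]
[0, 0.0073, 0.016, 0.0, 0, 0, 0.1743]
[0, 0.01, 0.0145, 0.0, 0, 0, 0.1743]
[0, 0.0124, 0.0125, 0.0, 0, 0, 0.1743]
```

The bolt is at its stop (26 N, no motion). Next: ease off, release, and go to the handle.

Call:
send_rows:
  targets:
    - [1,-0.003,0,0,0,0,0]
    - [0.2,0,0,0,0,0,0]
    - [0,0,0,0,0,0,0]
    - [0,0,0,0,0,0,0]
    - [0,0,0,-0.025,0,0,0]
    - [0,0,0,-0.03,0,0,0]
    - [0,0,0,-0.015,0,0,0]
    - [0,-0.01,0.0145,0,0,0,0.174]
    - [0,-0.0075,0.016,0,0,0,0.174]
    - [0,-0.005,0.017,0,0,0,0.174]

```text
time_s: 25.65
eef_pos: [505.1, -103.2, 226.7]
ee_rot: [-0.001, 0.324, 0.946, 0.0]
force: [-0.2, 0.5, 0.0]
grip_width: 0.498
grip_force: 0.0
```

Call:
send_rows:
  targets:
    - [0,-0.0015,0.0175,0,0,0,0.174]
    - [0,0.0015,0.0175,0,0,0,0.174]
    - [0,0.0045,0.017,0,0,0,0.174]
    - [0,0.0075,0.016,0,0,0,0.174]
    - [0,0.01,0.0145,0,0,0,0.174]
    - [0,0.012,0.0125,0,0,0,0.174]
    - [0,0,0,0,0,0,0]
    - [0,0,0,0,0,0,0]
    - [0,0,0,0,0,0,0]
    - [0,0,0,0,0,0,0]

```text
time_s: 26.9
eef_pos: [576.3, -26.6, 227.4]
ee_rot: [0.0, 0.751, 0.661, 0.0]
force: [0.2, 0.2, 0.0]
grip_width: 0.501
grip_force: 0.0
```

Run:
```python
from h import *
st()
w=ctrl.capture("wrist");cv2.imwrite("pics/w6.png",w["img"][:,:,::-1])
L=ctrl.landmark_of("lid_handle",w)[:2];print([(d["point"],d["score"],plane(w,d["point"],172)) for d in L])
print("pred bolt shut/drawn cap px",proj(w,[488.5,-145,194]),proj(w,[470,-143,194]))
print(go([578.2,-27,155],down(1.44)))
```

```text
t 26.9 pos [576.3 -26.6 227.4] yaw 1.443 zax [ 0.  0. -1.] F [0.2 0.2 0. ] gw 0.501 gf 0.0 q [-0.25  0.43  1.34  0.    1.37 -0.12]
[([259.1, 206.6], 0.68, array([578.81335986, -23.87695344, 172.        ])), ([138.1, 19.7], 0.66, array([520.52974435, 105.78811123, 172.        ]))]
pred bolt shut/drawn cap px [165.29046327 372.51617538] [141.86624934 372.88702638]
(array([-0.0003,  0.0018,  0.0724]), array([ 0.   , -0.   ,  0.003]))
```

View pics/w6.png

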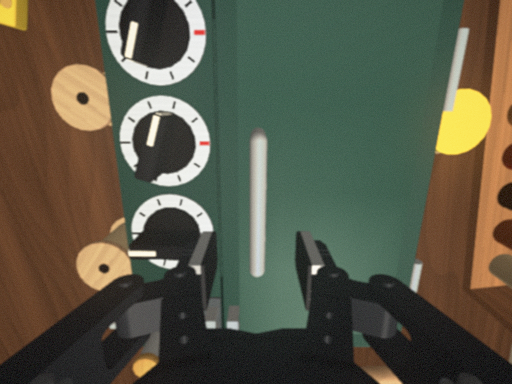

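The knob cap at (145,367) matches the drawn position, and the handle at column 259 lies between the fingers.

Call:
send_rows:
  targets:
    - [0,0,0.002,0.03,0,0,0.003]
    - [0,0,0,0.032,0,0,0]
    - [0,0,0,0.01,0,0,0]
    - [0,0,0,0,0,0,0]
    - [1,0,0,0,0,0,0]
    - [1,0,0,0,0,0,0]
    - [1,0,0,0,0,0,0]
    - [1,0,0,0,0,0,0]
    - [1,0,0,0,0,0,0]
    - [1,0,0,0,0,0,0]
  squeeze: 50

```text
time_s: 28.25
eef_pos: [577.4, -26.4, 156.5]
ee_rot: [-0.001, 0.752, 0.659, -0.001]
force: [-10.9, 0.7, 7.6]
grip_width: 0.12
grip_force: 49.0
```

Run:
```python
from h import *
st()
s=ctrl.capture("scene");t=ctrl.capture("top")
print(tri(s,(221.4,232.8),t,(278.1,135.4)))
for h in(0,10):
    th=np.arange(0,1.36,.1);p=np.c_[-150*np.cos(th)+(42+h)*np.sin(th),150*np.sin(th)+(42+h)*np.cos(th)]
    print(h,np.round(np.diff(p,axis=0),1).tolist())
```

```text
t 28.25 pos [577.4 -26.4 156.5] yaw 1.44 zax [-0.002 -0.    -1.   ] F [-10.9   0.7   7.6] gw 0.12 gf 49.0 q [-0.25  0.49  1.43 -0.    1.22 -0.12]
[723.1855198  -48.23635695 121.94531346]
0 [[4.9, 14.8], [6.4, 14.2], [7.8, 13.5], [9.1, 12.6], [10.3, 11.7], [11.4, 10.6], [12.4, 9.4], [13.3, 8.1], [14.0, 6.7], [14.6, 5.3], [15.1, 3.8], [15.4, 2.3], [15.6, 0.7]]
10 [[5.9, 14.7], [7.4, 14.0], [8.7, 13.2], [10.0, 12.3], [11.2, 11.2], [12.3, 10.1], [13.2, 8.8], [14.0, 7.4], [14.7, 6.0], [15.2, 4.5], [15.6, 3.0], [15.8, 1.4], [15.9, -0.2]]
```

Call:
send_rows:
  targets:
    - [1,0,0.0025,-0.0075,0,0,0]
    - [1,0,0.003,-0.0075,0,0,0]
    - [1,0,0.0035,-0.007,0,0,0]
    - [1,0,0.0035,-0.007,0,0,0]
    - [1,0,0.004,-0.0065,0,0,0]
    - [1,0,0.004,-0.0065,0,0,0]
    - [1,0,0.005,-0.006,0,0,0]
    - [1,0,0.005,-0.006,0,0,0]
    - [1,0,0,0,0,0,0]
    - [1,0,0,0,0,0,0]

```text
time_s: 29.6
eef_pos: [604.0, -30.0, 210.1]
ee_rot: [-0.005, 0.752, 0.659, -0.005]
force: [-32.1, 0.9, 13.1]
grip_width: 0.119
grip_force: 50.0
```

```bash
python3 -c "
from h import *
st()"
```

```text
t 29.6 pos [604.  -30.  210.1] yaw 1.44 zax [-0.014  0.001 -1.   ] F [-32.1   0.9  13.1] gw 0.119 gf 50.0 q [-0.24  0.51  1.26 -0.    1.38 -0.11]
```

Radial force says the hinge is at lid-top height (h=0), so I correct the arc.

Call:
send_rows:
  targets:
    - [1,0,0.003,-0.007,0,0,0]
    - [1,0,0.003,-0.0065,0,0,0]
    - [1,0,0.0055,-0.0055,0,0,0]
    - [1,0,0.0055,-0.0055,0,0,0]
    - [1,0,0.006,-0.005,0,0,0]
    - [1,0,0.006,-0.005,0,0,0]
    - [1,0,0.0065,-0.004,0,0,0]
    - [1,0,0.0065,-0.004,0,0,0]
    - [1,0,0,0,0,0,0]
    - [1,0,0,0,0,0,0]

```text
time_s: 30.85
eef_pos: [649.1, -36.3, 251.8]
ee_rot: [-0.001, 0.752, 0.659, -0.002]
force: [-7.5, -1.2, -1.6]
grip_width: 0.117
grip_force: 49.6
```

```bash
python3 -c "
from h import *
st()"
```

```text
t 30.85 pos [649.1 -36.3 251.8] yaw 1.44 zax [-0.004 -0.    -1.   ] F [-7.5 -1.2 -1.6] gw 0.117 gf 49.6 q [-0.24  0.59  1.02 -0.    1.53 -0.1 ]
```

Call:
send_rows:
  targets:
    - [1,0,0.007,-0.0035,0,0,0]
    - [1,0,0.007,-0.0035,0,0,0]
    - [1,0,0.0073,-0.0027,0,0,0]
    - [1,0,0.0073,-0.0027,0,0,0]
    - [1,0,0.0075,-0.002,0,0,0]
    - [1,0,0.0075,-0.002,0,0,0]
    - [1,0,0.0077,-0.0012,0,0,0]
    - [1,0,0.0077,-0.0012,0,0,0]
    - [1,0,0.0078,-0.0004,0,0,0]
    - [1,0,0.0078,-0.0003,0,0,0]

```text
time_s: 32.1
eef_pos: [723.5, -46.3, 274.2]
ee_rot: [0.0, 0.752, 0.659, -0.001]
force: [-11.4, -1.6, 9.9]
grip_width: 0.116
grip_force: 51.7
```

```bash
python3 -c "
from h import *
st()"
```

```text
t 32.1 pos [723.5 -46.3 274.2] yaw 1.439 zax [-0.    -0.002 -1.   ] F [-11.4  -1.6   9.9] gw 0.116 gf 51.7 q [-0.22  0.81  0.6  -0.    1.73 -0.09]
```

Call:
send_rows:
  targets:
    - [1,0,0,0,0,0,0]
    - [0.7,0,0,0,0,0,0]
    - [0.4,0,0,0,0,0,0]
    - [0.4,0,0,0,0,0,0]
    - [0.4,0,0,-0.01,0,0,0]
    - [0.4,0,0,-0.02,0,0,0]
    - [0.4,0,0,-0.02,0,0,0]
    - [0.4,0,0,-0.02,0,0,0]
    - [0.4,0,0,-0.02,0,0,0]
    - [0.4,0,0,0,0,0,0]

```text
time_s: 33.35
eef_pos: [724.7, -45.8, 363.0]
ee_rot: [0.002, 0.752, 0.659, 0.001]
force: [0.6, 0.1, -0.4]
grip_width: 0.299
grip_force: 0.0
```

Run:
```python
from h import *
st()
o=[cv2.resize(ctrl.capture(n)["img"][:,:,::-1],(400,300)) if n!="scene" else ctrl.capture(n)["img"][100:320,140:460,::-1] for n in("scene","top")]
o=[cv2.resize(i,(400,300)) for i in o];cv2.imwrite("pics/f.png",cv2.resize(np.hstack(o),(800,300)))
```

```text
t 33.35 pos [724.7 -45.8 363. ] yaw 1.44 zax [ 0.004 -0.001 -1.   ] F [ 0.6  0.1 -0.4] gw 0.299 gf 0.0 q [-0.22  0.9   0.21  0.    2.03 -0.09]
```

View pics/f.png

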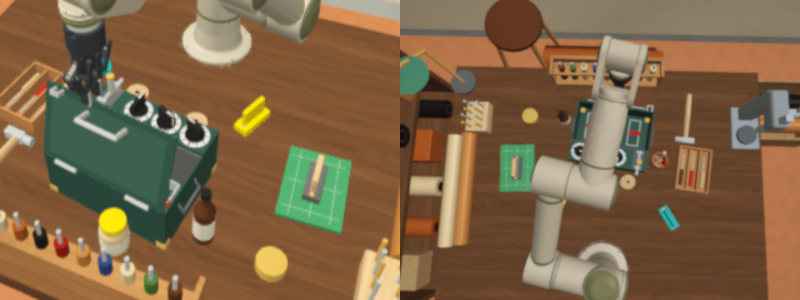

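The scene shows the lid up with its handle at (100,125) in the crop, and the weight standing on the board at (318,180). A quick check of the lid angle, then I hand in.

Run:
```python
from h import *
s=ctrl.capture("scene")
for q in(.8,1.05,1.2,1.3,1.4):
    a=-150*np.cos(q)+42*np.sin(q);z=150*np.sin(q)+42*np.cos(q)
    print(q,np.round(proj(s,[726.5+a*np.cos(.131),-47-a*np.sin(.131),130+z]),1))
print([(d["point"],round(d["score"],2)) for d in ctrl.landmark_of("lid_handle",s)[:2]])
```

```text
0.8 [230.5 182.3]
1.05 [222.9 186.6]
1.2 [217.9 190.7]
1.3 [214.6 194.2]
1.4 [211.2 198. ]
[([215.9, 193.9], 0.82)]
```

Lid at about 1.28 rad (73°).

```bash
python3 -c "
from rig import ctrl
print(ctrl.finish_job())"
```

```text
the job is handed in; nothing more can be done
None
```

The job is handed in (no verdict returned): weight standing on the green board, dials read 3, 8, 5 on camera, bolt drawn to its stop, lid at about 73° with the gripper clear, about 33 s used.

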